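# Put the arbor away and lower the tool case's heavy cover

### The job

The aluminium arbor sticks out of the front of the open tool case, so the cover cannot close. Push the arbor all the way back in its trough against the rear wall while the cover stays up, then push the heavy cover down until it is fully closed, lowering it slowly so that it does not slam. Leave everything else where it is.

Things in the scene. Friction and masses are not known exactly. Their poses are not given: they have to be found in the camera images.
- case: grey steel tool case fixed to the bench, 180 mm deep (x), 260 wide (y), walls 55 high, 5 thick. Origin: centre of its underside, on the bench; +x points from the open front (x -90 mm) to the rear wall (inner face x +85), where the cover is hinged. A boring head and an insert box stand inside.
- arbor_mid (a point): mid-point, on the axis, of the aluminium arbor: stepped round bar 165 mm long, 140 g, lying along the case's x, axis 29 mm above the bench; 22 mm diameter over the 120 mm nearest the robot, then 16. Near end face 82.5 mm from here towards case -x. Starts 42 to 62 mm short of home, sticking out of the front; home (rear end on the rear wall) this point is at case x +2.5 mm. Slides easily (1 N).
- cover (a joint): angle of the cover, rad: 0 closed (level), grows as it opens; 1.57 upright, stop 1.65, starts 1.2 to 1.5. Steel plate, 0.75 to 1.05 kg. Stiff hinge: it stays where left in the upper half of its swing; pushing near its edge takes 4 to 8 N when up, less lower down; below 0.6 rad it may sink slowly by itself. No latch. A slam is over 1 rad/s (edge 0.18 m/s) in the last 0.3 rad.
- trough_front (a point): front end of the black plastic trough that holds the arbor, on its bed: case x -90, y -70 mm, 18 mm above the bench. The trough runs along case x to the rear wall; bed 34 mm wide, front open; two rails 26 mm apart, tops 34 mm above the bench, begin 20 mm further in.
- cover_edge (a point): middle of the cover's front edge on its outer face (top when closed, away from the robot when open), 180 mm from the hinge, 60 mm above the bench when closed. The cover is 270 mm wide, 5 thick; along this edge a flange 4 mm thick turns down to 24 mm below the plate's underside (towards the robot when open).
- cover_hinge (a point): middle of the hinge line: case x +90 mm, y 0, 55 mm above the bench; the axis runs along the case's y. The cover's inner face lies in the plane through this line, its outer face 5 mm outside it.
- boring_head: chrome boring head, a 52 mm disc with a block on top, 47 mm high, standing in the case at about case x 40, y 60 mm; loose bystander, not to be disturbed. Origin under its centre.
- inserts_a: clear plastic box of carbide inserts, 40 x 75 x 17 mm, lying in the case near its front; loose bystander, not to be disturbed. Origin under its centre.
- inserts_b: like inserts_a, on the bench beside the case on its -y side; loose bystander, not to be disturbed.
- inserts_c: like inserts_a, on the bench beside the case on its -y side, nearer the robot; loose bystander, not to be disturbed.
- spanner: flat brass spanner wrench, about 165 x 40 x 6 mm, on the bench beside the case on its +y side; loose bystander, not to be disturbed.
- collet: steel collet, 34 mm diameter, 48 mm high, standing on the bench to one side; loose bystander, not to be disturbed.
- oil: grey oil bottle, 52 mm diameter, 120 mm high, standing on the bench to one side; loose bystander, not to be disturbed.
There are look-alikes about, which are no part of the job. Of the things shaped like the part that bears arbor_mid, the aluminium one is meant.

How it is judged:
On the way:
1. the arbor is pushed home in its trough while the cover is still up (x of arbor_mid in the frame of case above -0.0055 m and y of arbor_mid in the frame of case between -0.085 and -0.055 m and z of arbor_mid in the frame of case between 0.02 and 0.04 m and value of joint cover above 0.9 rad), for 0.2 s.
At the end, for the whole second after the job is handed in: The cover is closed to within 0.04 rad (7 mm at its front edge) and still; the arbor lies in its trough within 8 mm of the rear wall (x of arbor_mid in the frame of case above -0.0055 m and y of arbor_mid in the frame of case between -0.085 and -0.055 m and z of arbor_mid in the frame of case between 0.02 and 0.04 m and value of joint cover below 0.04 rad and velocity of joint cover between -0.05 and 0.05 rad/s); the robot touches nothing.
It fails at once if the cover slams: faster than 1 rad/s downward within the last 0.3 rad (value of joint cover below 0.3 rad and velocity of joint cover below -1 rad/s).
It fails at once if a bystander is moved more than 30 mm (distance of any of boring_head, inserts_a, inserts_b, inserts_c, spanner, collet, oil from where it was at the start of the episode above 0.03 m).
It also fails if it takes over 51 s, if anything falls off the work surface, if the arm or the gripper's body presses on something with over 40 N, if the wrist force passes 120 N, or if a joint passes its speed limit or range.

### The arm

A 6-joint arm with a two-finger parallel gripper is mounted at the origin on the work surface. World frame = base frame: x ahead of the robot, y to its left, z up, the work surface at z = 0. Lengths are in m, angles in rad, forces in N, time in s.
With the tool pointing down it reaches from about 0.35 to 0.925 m from the base axis. Payload 6.4 kg.
Tool frame: the origin (TCP) lies at the very end of the fingers, on their centre line; the grasp point (between the pads) lies 19 mm behind it; x points along the fingers, z is the direction in which the jaws open and shut, and the axes are right-handed (so a half turn about x gives the same grasp; the last joint's range is limited). The gripper opens to 94 mm and grips with 3 to 60 N. Pads are 16 mm wide; open, the fingers measure 119 mm over their backs; the gripper's body (75 mm by 177 mm) begins 78 mm behind the grasp point.
Start: joints at [1.122, 0.245, 1.558, -0, 1.339, -0.174], TCP at [0.176, 0.626, 0.205] pointing down, gripper open.
Joint ranges: [-3.13, 3.13], [-1.02, 2.26], [0.13, 2.54], [-0.95, 4.09], [0.21, 2.88], [-2.74, 2.74]. Speed limits (rad/s): [2.57, 2.57, 3.14, 3.14, 3.14, 3.14].

### API

Orientations are given as a unit quaternion [w, x, y, z].
In Python, from rig import arm gives the robot as it stands.
- The arm moves only by the tool play_rows, never from a script. Its argument "motion" is one flat list of numbers, 7 for each row, row after row: the gripper's target within -1 to 1 (shut at 1, half-way at 0, fully open at -1), then the shift along the tool's x, y, z in m, then the turn, a rotation vector about the tool's x, y, z in degrees. A call has 1 to 12 rows; each row is the pose to reach, as a shift and turn from the pose commanded when the call began, along the tool's axes at that moment; what a row does not reach only later rows make up. A row lasts 1/10 s, in which the tool goes at most 50 mm and 8.59 degrees, less where a joint would pass 70% of its speed; a pose out of reach is approached as far as the arm can. A call with a gripper value outside its range is refused whole. The fingers move at their own pace and stop on an object; the grip force is fixed at half the most. Time passes only in rows, so rows that repeat a pose let the fingers close. It gives the time, the measured TCP pose, the force and the opening at its end, in the units of the state.
- arm.state(): the state, without advancing time (a new reading comes with each control period).
- arm.get_image(name): name is "side" or "top"; returns the picture (400x640x3 uint8, red, green, blue); there is no depth.
- arm.camera_info(name): a dict with "K" (3x3 intrinsics, pixels), "k1" (the pictures are not rectified: a ray, as slopes to the right and down, at radius r is drawn at 1 + k1 r^2 times it, then the intrinsics apply), "extrinsics" (4x4, takes a point from camera to world coordinates). Camera axes: x right, y down, z forward; pixel columns grow to the right and rows downward; lengths in m; the calibration is good to about 2 mm. A picture is of the moment at which its call begins. camera_info takes no time and is no camera call.
- arm.hand_in(): hands the job in, once; it reports no verdict.
Trained networks look in the newest picture that a camera, given by its name, has taken for a name from the list of things; names that differ only in an ending like _2 or _b are one class to them, and where a whole thing is asked for, a point or a joint stands for the part that bears it (a point fixed in the world has none). Each returns a list of dicts, best first, with "conf" (0 to 1); they miss things now and then, are a little off and sometimes report something else, mostly with a low value. They report only what shows in the picture. A call takes as long as a camera call. They do not tell look-alikes from the thing itself.
- arm.cut_out(camera, label): "region" (400x640 bool, what is visible of it) and "position" ([row, column] in pixels, amid what is visible of it).
The state is a dict: "t": time; "joints": joint angles; "qd": joint speeds; "tau": joint torques, N m; "tool_pos": TCP position; "eef_rot": TCP orientation; "force": force on the tool from outside, world axes, zero at the start; "ft_torque": the same for the moment, N m; "grip_width": finger opening in m.
Only numpy, scipy, OpenCV 4.12 (cv2) and the standard library are available. Lean on these libraries where they do the work, as an engineer would, in place of code of your own. Each camera call takes 0.05 s, during which the arm holds its last target. There are 200 camera calls.

## Working session

There is one attempt and no reset: what is moved stays moved. The work goes in short steps, Python scripts to look and compute and a tool call to move; the robot and the scene stay as the last step left them, time stands still between calls to the robot, and variables do not carry over. Pictures are saved under pics/ and viewed, on a budget of 10 in all, crops included, one or two more only if the job needs it, and the job is handed in when it is done.

Besides the shell and the picture viewer there is one more tool, called after "Request:" as a command line: name --argument value ..., lists and objects as JSON in quotes. play_rows: Moves the arm, as the interface text tells. Its arguments: {"type":"object","properties":{"motion":{"type":"array","items":{"type":"number"}}},"required":["motion"]}

```bash
ls; mkdir -p pics
cat > h.py <<'E'
import numpy as np, cv2
from scipy.spatial.transform import Rotation as R
from rig import arm
def proj(n,P):
    c=arm.camera_info(n);E=np.linalg.inv(np.array(c["extrinsics"]));K=np.array(c["K"])
    p=np.atleast_2d(P)@E[:3,:3].T+E[:3,3];s=p[:,:2]/p[:,2:];r2=(s**2).sum(1,keepdims=True)
    s=s*(1+c["k1"]*r2);return s*[K[0,0],K[1,1]]+[K[0,2],K[1,2]]
def ray(n,uv):
    c=arm.camera_info(n);E=np.array(c["extrinsics"]);K=np.array(c["K"])
    d=(np.array(uv,float)-[K[0,2],K[1,2]])/[K[0,0],K[1,1]];s=d.copy()
    for _ in range(20): s=d/(1+c["k1"]*(s@s))
    v=E[:3,:3]@[s[0],s[1],1];return E[:3,3],v
def atz(n,uv,z):
    o,v=ray(n,uv);return o+v*(z-o[2])/v[2]
E
python3 - <<'E'
from h import *
s=arm.state();print(s)
for n in("top","side"):
    im=arm.get_image(n);cv2.imwrite(f"pics/{n}0.png",im[:,:,::-1])
    c=arm.camera_info(n);print(n,np.round(c["K"],1).tolist(),c["k1"],np.round(c["extrinsics"],3).tolist())
    for l in("arbor_mid","case","cover","trough_front","boring_head"):
        for d in arm.cut_out(n,l)[:3]: 
            r=d["region"];ys,xs=np.nonzero(r);print(n,l,round(d["conf"],2),np.round(d["position"]),xs.min(),xs.max(),ys.min(),ys.max())
E
```

```text
pics
{'t': 0.0, 'joints': array([ 1.12190004e+00,  2.45797063e-01,  1.55898388e+00,  4.40173017e-06,
        1.33869732e+00, -1.74117549e-01]), 'qd': array([ 2.54505936e-04, -1.94152269e-04, -3.37360314e-04,  1.75328897e-04,
        8.50408546e-05, -1.06876905e-03]), 'tau': array([-1.47551531e-03, -4.15812993e+01, -3.14608455e+01,  6.84299972e-02,
        3.30385950e-02, -1.74449137e-04]), 'tool_pos': array([0.17611109, 0.62507425, 0.20437244]), 'eef_rot': array([ 0.56317332, -0.42711209,  0.56436109,  0.42650632]), 'force': array([-0.18707776,  0.05674874,  0.39125306]), 'ft_torque': array([0.01114523, 0.05033927, 0.03160806]), 'grip_width': 0.09380350847938511}
top [[520.7, 0.0, 327.9], [0.0, 520.7, 202.3], [0.0, 0.0, 1.0]] -0.12972612059809416 [[-0.013, -0.98, 0.196, 0.274], [-1.0, 0.015, 0.006, -0.026], [-0.009, -0.196, -0.981, 1.673], [0.0, 0.0, 0.0, 1.0]]
top arbor_mid 0.81 [143. 283.] 258 307 139 148
top arbor_mid 0.61 [227. 317.] 311 322 197 249
top case 0.84 [202. 295.] 238 336 165 243
top case 0.61 [236. 470.] 459 479 224 242
top case 0.24 [213. 226.] 219 232 191 241
top cover 0.95 [174. 283.] 238 331 165 186
top trough_front 0.56 [201. 291.] 238 335 165 243
top boring_head 0.66 [199. 272.] 264 280 190 208
top boring_head 0.15 [176. 284.] 238 332 165 185
side [[410.7, 0.0, 323.3], [0.0, 410.7, 203.9], [0.0, 0.0, 1.0]] -0.006425747643701614 [[-0.939, -0.246, 0.239, 0.318], [-0.343, 0.69, -0.638, 0.736], [-0.008, -0.681, -0.732, 0.916], [0.0, 0.0, 0.0, 1.0]]
side arbor_mid 0.62 [235. 233.] 220 250 209 256
side arbor_mid 0.55 [225. 341.] 311 368 216 232
side case 0.7 [231. 305.] 263 357 146 292
side cover 0.9 [204. 280.] 262 308 145 267
side trough_front 0.9 [231. 305.] 263 357 145 292
side boring_head 0.77 [254. 292.] 285 303 243 267
side boring_head 0.49 [191. 352.] 343 356 183 202
side boring_head 0.24 [205. 281.] 263 308 145 267
```

Run:
```python
import cv2
a=cv2.imread("pics/top0.png")[120:280,180:400];cv2.imwrite("pics/topc.png",cv2.resize(a,None,fx=3.6,fy=3.6,interpolation=cv2.INTER_CUBIC))
a=cv2.imread("pics/side0.png")[120:320,190:420];cv2.imwrite("pics/sidec.png",cv2.resize(a,None,fx=3,fy=3,interpolation=cv2.INTER_CUBIC))
```

```text
(no output)
```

View pics/topc.png

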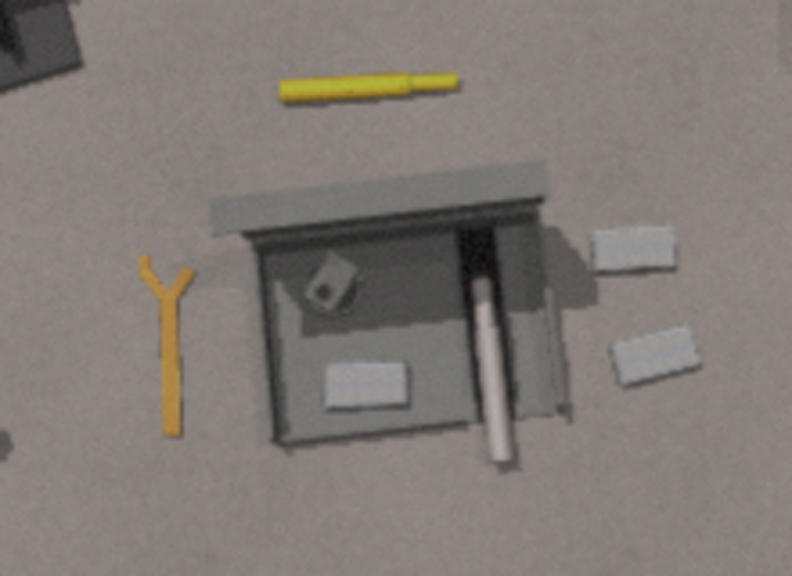

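View pics/sidec.png

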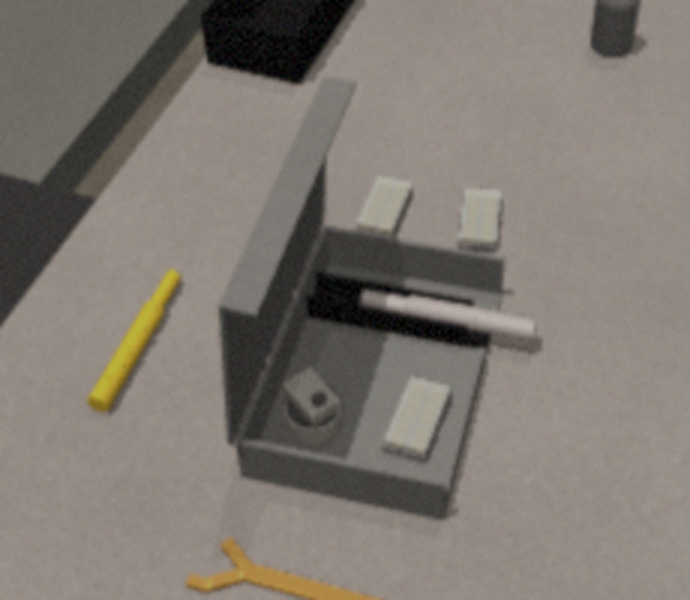

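```bash
cat > fit.py <<'E'
from h import *
from scipy.optimize import least_squares
def cov(d,y,h,th): return [.09-d*np.cos(th)+h*np.sin(th), y, .055+d*np.sin(th)+h*np.cos(th)]
def W(p,q): c,s=np.cos(p[2]),np.sin(p[2]); return [p[0]+c*q[0]-s*q[1], p[1]+s*q[0]+c*q[1], q[2]]
def pts(p):
    th=p[3]; a=p[4]
    t=[([-.09,.13,0],276,443),(cov(.18,.135,.005,th),210,200),(cov(.18,-.135,.005,th),546,160),(cov(.18,.135,-.024,th),212,235),(cov(.18,-.135,-.024,th),548,197),([a-.0825,-.07,.029],501,460),([-.09,-.13,.0],567,418)]
    s=[([-.09,.13,0],445,516),([-.09,.13,.055],449,487),([.09,.13,0],243,474),([-.09,-.13,.055],503,258),(cov(.18,-.135,.005,th),325,80),(cov(.18,.135,.005,th),222,308),(cov(.18,-.135,-.024,th),355,83),(cov(.18,.135,-.024,th),255,313),([a-.0825,-.07,.029],534,328)]
    return t,s
def res(p,full=False):
    t,s=pts(p);o=[]
    for n,L,f,off in(("top",t,3.6,(180,120)),("side",s,3,(190,120))):
        P=proj(n,[W(p,q[0]) for q in L]); uv=np.array([[(q[1]+.5)/f-.5+off[0],(q[2]+.5)/f-.5+off[1]] for q in L])
        o.append(P-uv)
    o=np.vstack(o); return o if full else o.ravel()
if __name__=="__main__":
    r=least_squares(res,[.27,.05,0,1.4,-.05],loss="soft_l1");p=r.x
    print(p.round(4));print(res(p,True).round(1).tolist());np.save("p.npy",p)
    for k,q in dict(near=[p[4]-.0825,-.07,.029],home_near=[-.08,-.07,.029],edge=cov(.18,0,.005,p[3])).items(): print(k,np.round(W(p,q),4))
E
python3 fit.py
```

```text
[ 0.5792  0.0967  0.1039  1.4945 -0.0463]
[[0.6, 0.8], [0.1, -0.4], [0.5, -0.3], [0.5, -0.2], [1.1, -0.6], [0.5, -0.2], [-0.5, -1.5], [0.1, 1.8], [-0.8, -0.4], [0.0, 1.2], [1.2, -0.3], [0.0, -0.5], [-0.9, 0.2], [0.7, 0.8], [0.8, 1.6], [0.0, 0.5]]
near [0.4583 0.0137 0.029 ]
home_near [0.5069 0.0188 0.029 ]
edge [0.66   0.1051 0.2349]
```

```bash
cat > go.py <<'E'
import sys
from fit import *
p=np.load("p.npy")
def pose(q,tilt=0,sgn=None):
    """case-frame TCP target; returns tool-frame shift(mm), rotvec(deg)"""
    s=arm.state();T=R.from_quat(np.roll(s["eef_rot"],-1));ey=np.array([-np.sin(p[2]),np.cos(p[2]),0])
    if T.as_matrix()[:,2]@ey<0: ey=-ey
    x=np.array([0,0,-1.]);G=R.from_matrix(np.c_[x,np.cross(ey,x),ey])
    w=np.array(W(p,q));return (T.inv().apply(w-s["tool_pos"])*1000).round(1),(T.inv()*G).as_rotvec(degrees=True).round(2)
def incase():
    s=arm.state();d=s["tool_pos"]-[p[0],p[1],0];c,k=np.cos(p[2]),np.sin(p[2])
    return np.round([c*d[0]+k*d[1],-k*d[0]+c*d[1],d[2]],4)
if __name__=="__main__":
    s=arm.state();print("t",round(s["t"],2),"case",incase(),"F",s["force"].round(1),"w",s["grip_width"].round(3))
    M=R.from_quat(np.roll(s["eef_rot"],-1)).as_matrix();print(M.round(3).tolist())
    for a in sys.argv[1:]: print(a,*pose([float(v) for v in a.split(",")]))
E
python3 go.py -.165,-.07,.2 -.165,-.07,.025
```

```text
Traceback (most recent call last):
  File "go.py", line 14, in <module>
    s=arm.state();print("t",round(s["t"],2),"case",incase(),"F",s["force"].round(1),"w",s["grip_width"].round(3))
                                                                                        ^^^^^^^^^^^^^^^^^^^^^
AttributeError: 'float' object has no attribute 'round'
```

```bash
sed -i 's/s\["grip_width"\].round(3)/round(s["grip_width"],3)/' go.py; python3 go.py -.165,-.07,.2 -.165,-.07,.025
```

```text
t 0.6 case [-0.3457  0.5679  0.2055] F [ 0.5 -0.   0.3] w 0.094
[[-0.0, -0.962, 0.271], [-0.0, 0.271, 0.962], [-1.0, 0.0, -0.0]]
-.165,-.07,.2 [   5.5 -403.8 -525.8] [-21.7  -0.   -0. ]
-.165,-.07,.025 [ 180.5 -403.8 -525.8] [-21.7  -0.   -0. ]
```

Request:
play_rows --motion '[1,0,-34,-44,-2,0,0,1,0,-68,-88,-4,0,0,1,0,-101,-132,-6,0,0,1,0,-135,-176,-8,0,0,1,0,-168,-220,-10,0,0,1,0,-202,-263,-12,0,0,1,0,-235,-307,-14,0,0,1,0,-269,-350,-16,0,0,1,0,-303,-394,-18,0,0,1,0,-336,-438,-20,0,0,1,0,-370,-482,-21.7,0,0,1,0,-403.8,-525.8,-21.7,0,0]'

```text
t: 1.8
tool_pos: [0.3995, 0.0664, 0.206]
eef_rot: [-0.474, 0.526, -0.473, -0.525]
force: [1.0, 0.1, 0.1]
grip_width: 0.002
```

```bash
python3 go.py -.165,-.07,.2 -.165,-.07,.025
```

```text
t 1.8 case [-0.1819 -0.0115  0.206 ] F [1.  0.1 0.1] w 0.002
[[0.002, -0.995, -0.104], [-0.0, -0.104, 0.995], [-1.0, -0.002, -0.0]]
-.165,-.07,.2 [  6.  -16.9 -58.5] [ 0.01 -0.01  0.1 ]
-.165,-.07,.025 [181.  -16.5 -58.5] [ 0.01 -0.01  0.1 ]
```

I sent that call in millimetres instead of metres. The row cap kept it on the intended line and nothing was touched. I'll use metres from here on.

Request:
play_rows --motion '[1,0,-0.008,-0.03,0,0,0,1,0,-0.016,-0.058,0,0,0,1,0.04,-0.016,-0.058,0,0,0,1,0.08,-0.016,-0.058,0,0,0,1,0.12,-0.016,-0.058,0,0,0,1,0.12,-0.016,-0.058,0,0,0,1,0.12,-0.016,-0.058,0,0,0]'

```text
t: 2.5
tool_pos: [0.421, 0.0124, 0.086]
eef_rot: [0.473, -0.525, 0.473, 0.525]
force: [-0.5, 0.2, 1.1]
grip_width: 0.0004
```

```bash
python3 go.py -.160,-.07,.025
python3 - <<'E'
from h import *
im=arm.get_image("side")[:,:,::-1][120:320,220:450];cv2.imwrite("pics/s1.png",cv2.resize(im,None,fx=3,fy=3,interpolation=cv2.INTER_CUBIC))
E
```

```text
t 2.5 case [-0.1661 -0.0674  0.086 ] F [-0.5  0.2  1.1] w 0.0
[[-0.001, -0.995, -0.104], [0.0, -0.104, 0.995], [-1.0, 0.0, 0.0]]
-.160,-.07,.025 [61.  -6.1 -2.6] [ 0.    0.01 -0.03]
```

View pics/s1.png

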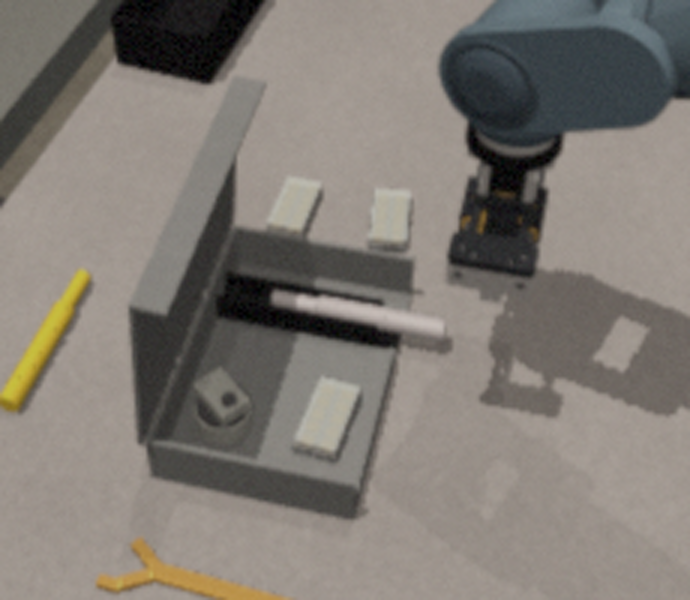

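```bash
python3 - <<'E'
from h import *
s=arm.state();t=s["tool_pos"]
for dz in(0,.05,.097):
  uv=proj("side",t+[0,0,dz])[0];print(dz,(uv-[220,120])*3+1)
E
python3 - <<'E'
import cv2,numpy as np
im=cv2.imread("pics/s1.png")[220:440,400:600]
im=cv2.createCLAHE(4,(4,4)).apply(cv2.cvtColor(im,cv2.COLOR_BGR2GRAY));cv2.imwrite("pics/s1e.png",cv2.resize(im,None,fx=2.5,fy=2.5))
E
```

```text
0 [488.49144794 297.08778647]
0.05 [494.16860091 258.90772772]
0.097 [499.87350908 220.52524821]
```

View pics/s1e.png

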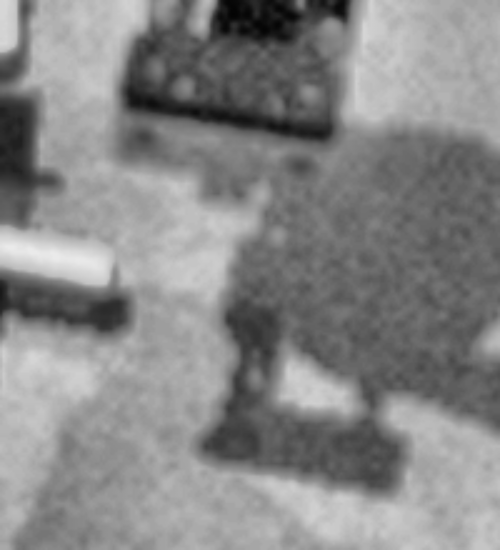

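Enhanced crop of the same view: the grey fingertips show at about (490,300), which matches the TCP projection (488,297). Next I descend and push.

Request:
play_rows --motion '[1,0.03,-0.003,-0.0026,0,0,0,1,0.061,-0.003,-0.0026,0,0,0,1,0.061,-0.003,-0.0026,0,0,0,1,0.061,-0.015,-0.0026,0,0,0,1,0.061,-0.02,-0.0026,0,0,0,1,0.061,-0.025,-0.0026,0,0,0,1,0.061,-0.03,-0.0026,0,0,0,1,0.061,-0.035,-0.0026,0,0,0,1,0.061,-0.04,-0.0026,0,0,0,1,0.061,-0.045,-0.0026,0,0,0,1,0.061,-0.05,-0.0026,0,0,0,1,0.061,-0.05,-0.0026,0,0,0]'

```text
t: 3.75
tool_pos: [0.4717, 0.015, 0.0246]
eef_rot: [-0.474, 0.526, -0.473, -0.525]
force: [0.4, 0.1, 0.3]
grip_width: 0.0003
```

```bash
python3 go.py -.088,-.07,.025
```

```text
t 3.75 case [-0.1153 -0.0701  0.0246] F [0.4 0.1 0.3] w 0.0
[[0.001, -0.995, -0.104], [-0.0, -0.104, 0.995], [-1.0, -0.001, -0.0]]
-.088,-.07,.025 [ -0.4 -27.3   0.1] [ 0.   -0.01  0.05]
```

Next I push slowly to near home, then past it in 1–2 mm steps, watching the force.

Request:
play_rows --motion '[1,0,-0.004,0,0,0,0,1,0,-0.008,0,0,0,0,1,0,-0.012,0,0,0,0,1,0,-0.016,0,0,0,0,1,0,-0.02,0,0,0,0,1,0,-0.023,0,0,0,0,1,0,-0.023,0,0,0,0]'

```text
t: 4.45
tool_pos: [0.4944, 0.0174, 0.0246]
eef_rot: [-0.473, 0.526, -0.473, -0.525]
force: [0.3, 0.7, 0.7]
grip_width: 0.0006
```

Request:
play_rows --motion '[1,0,-0.002,0,0,0,0,1,0,-0.004,0,0,0,0,1,0,-0.004,0,0,0,0]'

```text
t: 4.75
tool_pos: [0.4981, 0.0178, 0.0245]
eef_rot: [-0.473, 0.525, -0.473, -0.525]
force: [0.8, -0.2, -0.4]
grip_width: 0.0004
```

```bash
python3 go.py
python3 - <<'E'
from h import *
im=arm.get_image("side")[:,:,::-1][170:270,270:400];cv2.imwrite("pics/s2.png",cv2.resize(im,None,fx=5,fy=5,interpolation=cv2.INTER_CUBIC))
E
```

```text
t 4.75 case [-0.0889 -0.07    0.0245] F [ 0.8 -0.2 -0.4] w 0.0
[[0.001, -0.995, -0.104], [-0.0, -0.104, 0.995], [-1.0, -0.001, -0.0]]
```

View pics/s2.png

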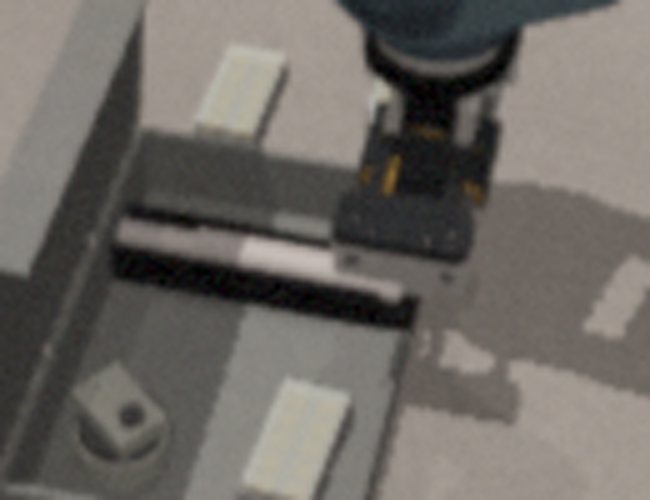

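The arbor has slid back: its rear end is at about (118,230), near the wall, and its near end is at (400,290) on the fingertip. There's no contact force yet, so I keep pushing.

Request:
play_rows --motion '[1,0,-0.001,0,0,0,0,1,0,-0.002,0,0,0,0,1,0,-0.003,0,0,0,0,1,0,-0.003,0,0,0,0]'

```text
t: 5.2
tool_pos: [0.4994, 0.0181, 0.0242]
eef_rot: [0.472, -0.524, 0.474, 0.526]
force: [-5.7, -1.2, 5.4]
grip_width: 0.0002
```

Request:
play_rows --motion '[1,0,-0.001,0,0,0,0,1,0,-0.002,0,0,0,0,1,0,-0.002,0,0,0,0]'

```text
t: 5.5
tool_pos: [0.4994, 0.0182, 0.0239]
eef_rot: [0.471, -0.523, 0.475, 0.528]
force: [-12.3, -2.8, 11.4]
grip_width: 0.0005
```

Contact stopped the tool exactly at the predicted home position (TCP case x −0.088, so the finger face is at −0.080). Next I back off and lift.

Request:
play_rows --motion '[1,0,0.005,0,0,0,0,1,0,0.02,0,0,0,0,1,0,0.05,0,0,0,0,1,-0.04,0.06,0,0,0,0,1,-0.09,0.06,0,0,0,0,1,-0.14,0.06,0,0,0,0,1,-0.19,0.06,0,0,0,0,1,-0.24,0.06,0,0,0,0,1,-0.27,0.06,0,0,0,0,1,-0.27,0.06,0,0,0,0]'

```text
t: 6.5
tool_pos: [0.4458, 0.0116, 0.3003]
eef_rot: [-0.475, 0.529, -0.471, -0.522]
force: [1.0, 0.1, -0.2]
grip_width: 0.0005
```

```bash
python3 go.py -.1,0,.29 .15,0,.29 .15,0,.22
python3 - <<'E'
from h import *
t=arm.get_image("top")[:,:,::-1][150:260,220:350];i=arm.get_image("side")[:,:,::-1][140:300,250:400]
f=lambda a:cv2.resize(a,(390,int(a.shape[0]*390/a.shape[1])),interpolation=cv2.INTER_CUBIC)
a,b=f(t),f(i);o=np.zeros((max(len(a),len(b)),780,3),np.uint8);o[:len(a),:390]=a;o[:len(b),390:]=b;cv2.imwrite("pics/m3.png",o)
E
```

```text
t 6.5 case [-0.1415 -0.0708  0.3003] F [ 1.   0.1 -0.2] w 0.001
[[0.012, -0.995, -0.104], [-0.002, -0.104, 0.995], [-1.0, -0.011, -0.004]]
-.1,0,.29 [ 10.5 -41.4  70.8] [ 0.   -0.2   0.65]
.15,0,.29 [  13.4 -291.4   70.8] [ 0.   -0.2   0.65]
.15,0,.22 [  83.4 -290.6   71. ] [ 0.   -0.2   0.65]
```

View pics/m3.png

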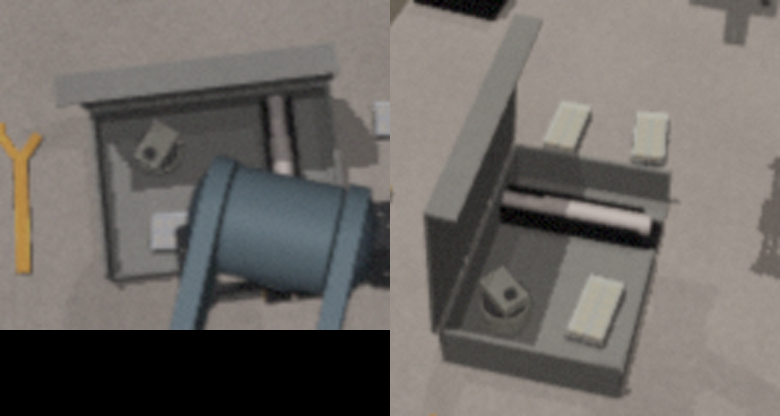

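The arbor is home: in the side view its rear end meets the wall at about (503,195) and its near end sits inside the front at (650,222). The cover is still up. Next I go over the cover and behind it.

Request:
play_rows --motion '[1,0,-0.03,0.03,0,-0.2,0.65,1,0.003,-0.06,0.06,0,-0.2,0.65,1,0.005,-0.1,0.07,0,-0.2,0.65,1,0.005,-0.14,0.07,0,-0.2,0.65,1,0.005,-0.18,0.07,0,-0.2,0.65,1,0.005,-0.22,0.07,0,-0.2,0.65,1,0.005,-0.26,0.07,0,-0.2,0.65,1,0.005,-0.29,0.07,0,-0.2,0.65,1,0.04,-0.29,0.07,0,-0.2,0.65,1,0.08,-0.29,0.07,0,-0.2,0.65,1,0.08,-0.29,0.07,0,-0.2,0.65]'

```text
t: 7.7
tool_pos: [0.7194, 0.1118, 0.2035]
eef_rot: [0.467, -0.517, 0.479, 0.533]
force: [0.3, -0.5, -2.1]
grip_width: 0.0004
```

```bash
cat > arc.py <<'E'
from go import *
# fingertip corner (case -x side, 8 mm) follows a point d from the hinge on the outer face
s=arm.state();print("t",round(s["t"],2),"case",incase(),"F",s["force"].round(1))
b=arm.state()["tool_pos"]
for th in map(float,sys.argv[2:]):
    c=cov(float(sys.argv[1]),0,.005,th); print(th,pose([c[0]+.008,0,c[2]])[0]/1000)
E
python3 arc.py .165 1.45 1.4 1.35 1.3 1.25 1.2 1.15 1.1 1.05 1.0 .95 .9 .85 .8
```

```text
t 7.7 case [0.1411 0.0005 0.2035] F [ 0.3 -0.5 -2.1]
1.45 [-0.0143  0.0584 -0.0004]
1.4 [-0.0131  0.0666 -0.0004]
1.35 [-0.0115  0.0747 -0.0004]
1.3 [-0.0095  0.0827 -0.0004]
1.25 [-0.0071  0.0906 -0.0004]
1.2 [-0.0043  0.0984 -0.0005]
1.15 [-0.0012  0.106  -0.0005]
1.1 [ 0.0024  0.1134 -0.0005]
1.05 [ 0.0063  0.1207 -0.0005]
1.0 [ 0.0105  0.1278 -0.0005]
0.95 [ 0.0152  0.1346 -0.0006]
0.9 [ 0.0201  0.1412 -0.0006]
0.85 [ 0.0254  0.1476 -0.0006]
0.8 [ 0.031   0.1536 -0.0007]
```

Request:
play_rows --motion '[1,-0.013,0.02,0,0,0,0,1,-0.014,0.04,0,0,0,0,1,-0.014,0.05,0,0,0,0,1,-0.0143,0.0584,0,0,0,0,1,-0.0131,0.0666,0,0,0,0,1,-0.0115,0.0747,0,0,0,0,1,-0.0095,0.0827,0,0,0,0,1,-0.0071,0.0906,0,0,0,0,1,-0.0043,0.0984,0,0,0,0]'

```text
t: 8.6
tool_pos: [0.6269, 0.1015, 0.2212]
eef_rot: [0.472, -0.523, 0.475, 0.528]
force: [3.4, 0.8, 4.8]
grip_width: 0.0006
```

```bash
python3 arc.py .165 1.2 1.15 1.1 1.05 1.0 .95 .9 .85 .8 .75 .7 .65 .6;python3 go.py
python3 - <<'E'
from h import *
i=arm.get_image("side")[:,:,::-1][120:300,230:430]
cv2.imwrite("pics/m4.png",cv2.resize(i,None,fx=3,fy=3,interpolation=cv2.INTER_CUBIC))
E
```

```text
t 8.6 case [ 4.800e-02 -1.000e-04  2.212e-01] F [3.4 0.8 4.8]
1.2 [0.0107 0.005  0.0001]
1.15 [0.0137 0.0127 0.0001]
1.1 [0.0171 0.0202 0.0001]
1.05 [0.0208 0.0276 0.0001]
1.0 [0.025  0.0347 0.0001]
0.95 [0.0295 0.0417 0.0001]
0.9 [0.0343 0.0484 0.    ]
0.85 [0.0394 0.0548 0.    ]
0.8 [0.0449 0.061  0.    ]
0.75 [ 0.0507  0.0669 -0.    ]
0.7 [ 0.0567  0.0725 -0.    ]
0.65 [ 0.063   0.0778 -0.0001]
0.6 [ 0.0696  0.0828 -0.0001]
t 8.6 case [ 4.800e-02 -1.000e-04  2.212e-01] F [3.4 0.8 4.8] w 0.001
[[-0.009, -0.995, -0.104], [0.002, -0.104, 0.995], [-1.0, 0.008, 0.003]]
```

View pics/m4.png

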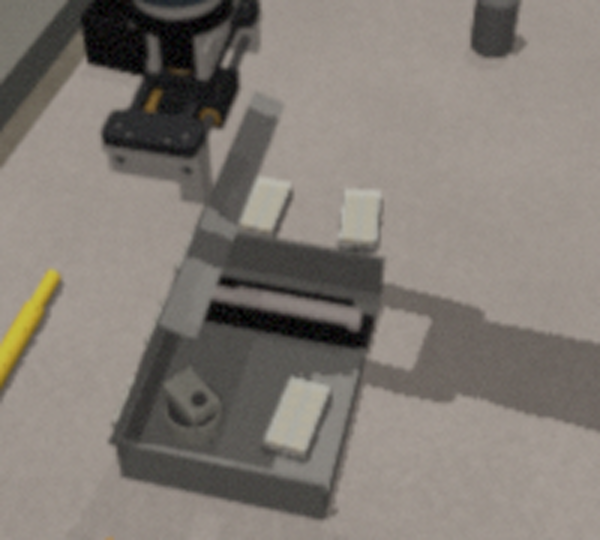

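The cover is moving, with the fingertip at about (205,205) on its outer edge. The tip is 10 mm further out along the plate than planned, so I let it settle and re-measure.

Request:
play_rows --motion '[1,0,0,0,0,0,0,1,0,0,0,0,0,0]'

```text
t: 8.85
tool_pos: [0.6259, 0.1015, 0.2193]
eef_rot: [0.471, -0.521, 0.476, 0.529]
force: [0.6, -0.2, 1.7]
grip_width: 0.0002
```

```bash
python3 arc.py .165 1.2 1.15 1.1 1.05 1.0 .95 .9 .85 .8 .75 .7 .65 .6
```

```text
t 8.85 case [ 4.700e-02 -1.000e-04  2.193e-01] F [ 0.6 -0.2  1.7]
1.2 [0.0088 0.004  0.0001]
1.15 [0.0118 0.0116 0.    ]
1.1 [0.0152 0.0191 0.    ]
1.05 [0.019  0.0265 0.    ]
1.0 [0.0232 0.0336 0.    ]
0.95 [ 0.0277  0.0405 -0.    ]
0.9 [ 0.0326  0.0472 -0.    ]
0.85 [ 0.0378  0.0536 -0.    ]
0.8 [ 0.0433  0.0598 -0.0001]
0.75 [ 0.0491  0.0656 -0.0001]
0.7 [ 0.0551  0.0712 -0.0001]
0.65 [ 0.0615  0.0765 -0.0001]
0.6 [ 0.0681  0.0814 -0.0001]
```

Request:
play_rows --motion '[1,0.006,0.004,0,0,0,0,1,0.0115,0.0116,0,0,0,0,1,0.0152,0.0191,0,0,0,0,1,0.019,0.0265,0,0,0,0,1,0.0232,0.0336,0,0,0,0,1,0.0277,0.0405,0,0,0,0,1,0.0326,0.0472,0,0,0,0,1,0.0378,0.0536,0,0,0,0,1,0.0433,0.0598,0,0,0,0,1,0.0491,0.0656,0,0,0,0,1,0.0551,0.0712,0,0,0,0,1,0.0551,0.0712,0,0,0,0]'

```text
t: 10.05
tool_pos: [0.5529, 0.0946, 0.1639]
eef_rot: [0.47, -0.52, 0.476, 0.53]
force: [-0.7, 0.1, -0.8]
grip_width: 0.0005
```

```bash
python3 arc.py .165 .7 .66 .62 .58 .54 .5 .46 .42 .38 .34 .3 .26 .22
python3 - <<'E'
from h import *
i=arm.get_image("side")[:,:,::-1][120:300,230:430]
cv2.imwrite("pics/m5.png",cv2.resize(i,None,fx=3,fy=3,interpolation=cv2.INTER_CUBIC))
E
```

```text
t 10.05 case [-0.0264  0.0007  0.1639] F [-0.7  0.1 -0.8]
0.7 [-0.0013 -0.0014 -0.0007]
0.66 [ 0.0038  0.0028 -0.0007]
0.62 [ 0.009   0.0068 -0.0007]
0.58 [ 0.0144  0.0107 -0.0007]
0.54 [ 0.02    0.0142 -0.0008]
0.5 [ 0.0257  0.0176 -0.0008]
0.46 [ 0.0315  0.0207 -0.0008]
0.42 [ 0.0374  0.0236 -0.0008]
0.38 [ 0.0434  0.0263 -0.0009]
0.34 [ 0.0496  0.0287 -0.0009]
0.3 [ 0.0558  0.0309 -0.0009]
0.26 [ 0.0621  0.0328 -0.001 ]
0.22 [ 0.0685  0.0345 -0.001 ]
```

View pics/m5.png

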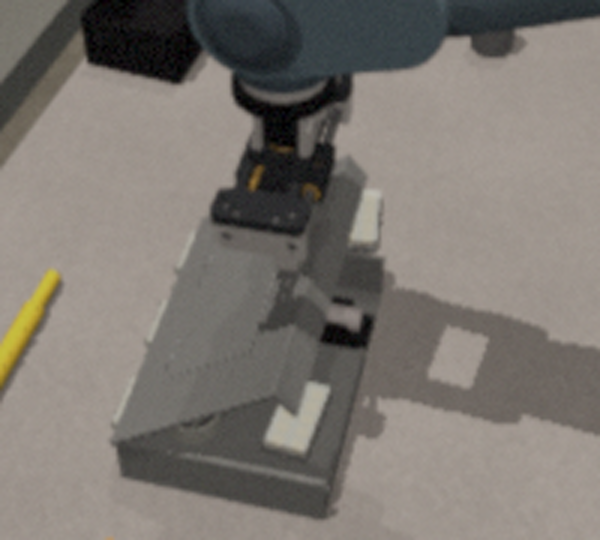

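The cover is about halfway down (front edge from (290,400) to (350,160)), and the fingertip is on it at about (290,265). I continue at around 0.3–0.4 rad/s.

Request:
play_rows --motion '[1,0.0038,0.0028,0,0,0,0,1,0.009,0.0068,0,0,0,0,1,0.0144,0.0107,0,0,0,0,1,0.02,0.0142,0,0,0,0,1,0.0257,0.0176,0,0,0,0,1,0.0315,0.0207,0,0,0,0,1,0.0374,0.0236,0,0,0,0,1,0.042,0.0255,0,0,0,0,1,0.0465,0.0275,0,0,0,0,1,0.051,0.0292,0,0,0,0,1,0.0558,0.0309,0,0,0,0,1,0.0558,0.0309,0,0,0,0]'

```text
t: 11.3
tool_pos: [0.5228, 0.0913, 0.1092]
eef_rot: [0.471, -0.521, 0.476, 0.529]
force: [0.1, -0.1, -0.6]
grip_width: 0.0002
```

```bash
python3 arc.py .165 .3 .26 .22 .18 .14 .1 .05 0
```

```text
t 11.3 case [-0.0566  0.0004  0.1092] F [ 0.1 -0.1 -0.6]
0.3 [ 0.0006  0.0015 -0.0004]
0.26 [ 0.007   0.0035 -0.0005]
0.22 [ 0.0133  0.0052 -0.0005]
0.18 [ 0.0198  0.0066 -0.0005]
0.14 [ 0.0263  0.0078 -0.0005]
0.1 [ 0.0328  0.0087 -0.0006]
0.05 [ 0.0411  0.0094 -0.0006]
0.0 [ 0.0493  0.0098 -0.0006]
```

Request:
play_rows --motion '[1,0.004,0.003,0,0,0,0,1,0.008,0.004,0,0,0,0,1,0.012,0.005,0,0,0,0,1,0.016,0.006,0,0,0,0,1,0.02,0.007,0,0,0,0,1,0.024,0.0075,0,0,0,0,1,0.028,0.008,0,0,0,0,1,0.032,0.0085,0,0,0,0,1,0.036,0.009,0,0,0,0,1,0.04,0.0095,0,0,0,0,1,0.043,0.01,0,0,0,0,1,0.046,0.01,0,0,0,0]'

```text
t: 12.5
tool_pos: [0.513, 0.0904, 0.0639]
eef_rot: [0.471, -0.522, 0.476, 0.529]
force: [0.0, 0.6, -0.6]
grip_width: 0.0004
```

Request:
play_rows --motion '[1,0.002,0,0,0,0,0,1,0.003,0,0,0,0,0,1,0.004,0,0,0,0,0,1,0.004,0,0,0,0,0]'

```text
t: 12.9
tool_pos: [0.5132, 0.0903, 0.0604]
eef_rot: [0.471, -0.522, 0.475, 0.529]
force: [-0.9, -0.1, 0.2]
grip_width: 0.0003
```

Not yet in contact at z=0.060, so I press on gently.

Request:
play_rows --motion '[1,0.001,0,0,0,0,0,1,0.002,0,0,0,0,0,1,0.003,0,0,0,0,0,1,0.003,0,0,0,0,0,1,0.003,0,0,0,0,0]'

```text
t: 13.4
tool_pos: [0.5134, 0.0903, 0.0601]
eef_rot: [0.471, -0.522, 0.476, 0.529]
force: [-9.2, -1.3, 20.3]
grip_width: 0.0006
```

Contact at z=0.060 with 20 N means the cover is closed. Next I lift off and check.

Request:
play_rows --motion '[1,-0.003,0,0,0,0,0,1,-0.01,0,0,0,0,0,1,-0.04,0,0,0,0,0,1,-0.09,0,0,0,0,0,1,-0.14,0.02,0,0,0,0,1,-0.18,0.06,0,0,0,0,1,-0.2,0.1,0,0,0,0,1,-0.2,0.1,0,0,0,0,1,-0.2,0.1,0,0,0,0]'

```text
t: 14.3
tool_pos: [0.416, 0.0795, 0.2594]
eef_rot: [0.472, -0.523, 0.475, 0.528]
force: [-0.4, 0.5, 0.1]
grip_width: 0.0005
```

```bash
python3 - <<'E'
from fit import *
p=np.load("p.npy");i=arm.get_image("side")[:,:,::-1][120:300,230:430]
o=cv2.resize(i,None,fx=3.3,fy=3.3,interpolation=cv2.INTER_CUBIC)
for th,c in((0,(0,255,0)),(.06,(0,0,255))):
    for y in(.135,0,-.135):
        u=(proj("side",[W(p,cov(.18,y,.005,th))])[0]-[230,120])*3.3+1.1;cv2.circle(o,tuple(int(v) for v in u.round()),2,c,-1)
cv2.imwrite("pics/m6.png",o)
E
python3 go.py
```

```text
t 14.35 case [-1.641e-01 -2.000e-04  2.580e-01] F [0.6 0.3 0. ] w 0.0
[[-0.011, -0.995, -0.104], [0.002, -0.104, 0.995], [-1.0, 0.011, 0.003]]
```

View pics/m6.png

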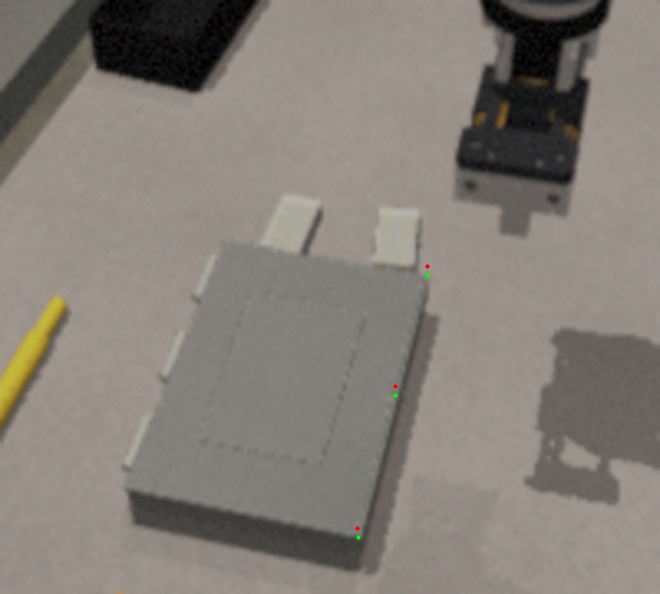

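The cover lies level. Its edge corners at (358,537) and (427,276) match the angle-0 marks (green), and the tool is clear. I hand in.

```bash
python3 -c "
from rig import arm
print(arm.hand_in())"
```

```text
the job is handed in; nothing more can be done
None
```

I pushed the arbor home with closed fingers while the cover was up. I then lowered the cover from behind at no more than about 0.5 rad/s, 0.25 rad/s over the last part, backed the arm off and handed the job in at 14.4 s of the 51 s allowed.

**Last checks:**
- **Arbor:** the push stopped at 12 N with the finger face where the home position predicts, and the picture showed the rear end at the wall. With the cover shut I could not look at it again.
- **Cover:** pressing at 20 N stopped at z = 60 mm, the closed height. In the final picture its front corners fit angle 0 rather than 0.06 rad.
- **Robot:** the force read about 0 after backing off, so nothing was being touched.
- **Bystanders:** the ones still in view (the two boxes beside the case) look unmoved by eye, but I did not measure this. The things inside the case are hidden by the cover, and the spanner, collet and oil bottle were outside the final crop.

**Things that went off plan:**
- My first move was sent in millimetres instead of metres. The limit on each row kept it on the intended line, and nothing was touched.
- When the push on the cover began, the fingertip sat about 7 mm further out along the cover than planned. I corrected this on the way down.
- Over the second half of the swing the finger felt almost no force, so the cover may have sunk slightly ahead of it. I did not measure the cover's speed.

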